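# Shut the ultrasonic cleaner and start it at the no-touch switch

### The arm

A 6-joint arm with a two-finger parallel gripper is mounted at the origin on the work surface. World frame = base frame: x ahead of the robot, y to its left, z up, the work surface at z = 0. Lengths are in m, angles in degrees, forces in N, time in s.
With the tool pointing down it reaches from about 0.275 to 1 m from the base axis. Payload 8.4 kg.
Tool frame: the origin (TCP) lies at the very end of the fingers, on their centre line; the grasp point (between the pads) lies robot.grasp_offset behind it (robot.grasp_offset is the distance from the TCP to the grasp point, in m); z points along the fingers, y is the line along which they close (so a half turn about z gives the same grasp; the last joint's range is limited). The gripper opens to 85 mm and grips with 20 to 120 N. Pads are 22 mm wide; open, the fingers measure 114 mm over their backs; the gripper's body (76 mm by 85 mm) begins 54 mm behind the grasp point. The pads swing forward as they close: fully open they stand 13 mm farther back than shut.
Start: joints at [-75.367, 20.225, 93.587, -0, 66.188, -0.138], TCP at [0.159, -0.604, 0.231] pointing down, gripper open.
Joint ranges: [-150.9, 150.9], [-52.94, 120.26], [3.33, 152.33], [-74.26, 254.26], [0, 154.13], [-172.89, 172.89]. Speed limits (degrees/s): [127.2, 127.2, 159.86, 180, 180, 180].

### API

Orientations are given as a 3x3 rotation matrix whose columns are the frame's x, y, z axes.
In Python, from cell import status, imaging, ticket, robot gives the robot as it stands. The module is installed in compiled form; this text tells all that it offers.
- The arm moves only by the shell command python3 -m inch 'ROWS' [FORCE]. ROWS is a JSON object of lists of equal length, an entry for each row: "gripper": the gripper's target within -1 to 1 (fully open at 1, half-way at 0, shut at -1); "offset": the shift along the tool's x, y, z each as a share of 10 cm, from -1 to 1, a list of three; "yaw": the turn about the tool's z as a share of 60 degrees, from -1 to 1. In form: {"gripper": [gripper, ...], "offset": [[x, y, z], ...], "yaw": [yaw, ...]}. A call has 1 to 5 rows; each row shifts and turns the commanded pose from where the row before left it, along the tool's axes as they then stand; what a row does not reach is not made up. A row lasts 1/8 s, in which the tool goes at most 62.5 mm and 10.7 degrees, less where a joint would pass 70% of its speed; a pose out of reach is approached as far as the arm can. A call with a number of a shift or a turn outside -1 to 1 is refused whole. A call with a gripper value outside its range is refused whole. The fingers move at their own pace and stop on an object; FORCE is the grip in N (left out, the last holds). Time passes only in rows, so rows that do not move let the fingers close. It gives the time, the measured TCP pose, the force, the opening and the grip force at its end, in the units of the state.
- status.observe(): the state, without advancing time (a new reading comes with each control period).
- imaging.camera(name): name is "scene" or "top" or "wrist"; returns a dict with "color" (480x640x3 uint8, red, green, blue), "depth" (480x640 float32, m along the optical axis (not along the pixel's ray), 0 where there is no reading), "mtx" (3x3 intrinsics, pixels), "extrinsics" (4x4, takes a point from world to camera coordinates); the wrist camera has in their place "T_tool_cam" (4x4, takes a point from camera to tool coordinates, whose origin is the TCP and whose axes are the flange's). Camera axes: x right, y down, z forward; pixel columns grow to the right and rows downward; lengths in m; the calibration is good to about 2 mm. A picture is of the moment at which its call begins: read the wrist's pose just before it.
- ticket.close_job(): hands the job in; it is judged then, once.
Trained networks look in a picture, given as the dict that the camera call returned (one of the last four; its "shot" number tells which), for a name from the list of things; names that differ only in an ending like _2 or _b are one class to them, and where a whole thing is asked for, a point or a joint stands for the part that bears it (a point fixed in the world has none). Each returns a list of dicts, best first, with "score" (0 to 1); they miss things now and then, are a little off and sometimes report something else, mostly with a low value. They report only what shows in the picture. A call takes as long as a camera call. They do not tell look-alikes from the thing itself.
- imaging.find_in(picture, label): "location" ([column, row] in pixels, amid what is visible of it).
The state is a dict: "t": time; "q": joint angles; "qvel": joint speeds; "effort": joint torques, N m; "tool_pos": TCP position; "ee_rot": TCP orientation; "wrist_force": force on the tool from outside, world axes, zero at the start; "ft_torque": the same for the moment, N m; "grip_width": finger opening in m; "finger_force": force on a finger pad.
Only numpy, scipy, OpenCV 4.12 (cv2) and the standard library are available. Lean on these libraries where they do the work, as an engineer would, in place of code of your own. Each camera call takes 0.05 s, during which the arm holds its last target. There are 200 camera calls.

### The job

Start the ultrasonic cleaner: with the fingertips gently push its raised lid down until it is fully shut, then point at the no-touch start switch, the one with the round window: hold the fingertips about two or three centimetres straight above the middle of that window, touching nothing, for two seconds, then draw the hand back at least 15 cm from it. Do not touch or move either switch, do not bring the fingertips over the other switch (the one with the bar-shaped window), grasp nothing and leave everything else on the worktop where it is.

Things in the scene. Friction and masses are not known exactly. Their poses are not given: they have to be found in the camera images.
- cleaner: Ultrasonic cleaner, fixed to the worktop: white open-topped box 180 (its x) x 230 (its y) x 120 mm high, steel tank inside, dark control panel on its front, which faces its own -x. Origin: centre of its underside; z up. With the lid shut its top is 131 mm above the worktop.
- lid (a joint): Angle of the cleaner's lid, rad: 0 is fully shut (level, resting on the rim), grows as it opens upward, starts between 0.45 and 0.9, stop at 1.2. The lid is a plain white plate 180 x 230 x 10 mm, 250 g, hinged along the cleaner's far (+x) top rim, without a handle; a stiff hinge holds it at any angle, and 1 to 4 N near the free edge moves it.
- lid_hinge (a point): Middle of the lid's hinge line, at the height of the box's rim (120 mm up), on the cleaner's far side. Its y axis is the hinge line; its axes turn with the lid (x from the lid's free edge towards the hinge, z out of the lid's outer face). The lid turns about this y axis.
- lid_edge (a point): Point on the lid's outer (upper) face where it can be pushed: midway along the free edge and 25 mm in from it, so 155 mm from the hinge line along the lid and 10 mm out along the lid's own z. Axes turn with the lid as for lid_hinge.
- round_switch: No-touch START switch, loose, 210 to 420 g: white plastic case 80 (its x) x 64 (its y) x 43 mm with, in the middle of its top, a raised black round window 46 mm across and 4 mm high, so the window's face is 47 mm above the worktop. Origin: centre of its underside, z up. It stands upright on the worktop.
- bar_switch: The other no-touch switch (stop), loose, 210 to 420 g: the same white case 80 x 64 x 43 mm, but its raised black window is a narrow bar 66 (along its x) x 13 mm, 4 mm high. Origin: centre of its underside, z up. The two switches may stand in either place.
- jar: Bystander: amber glass jar with white cap, 46 mm across, 60 mm high, standing between the two switches. Origin: centre of its underside.
- beaker: Bystander: steel beaker 68 mm across, 85 mm high, with instruments sticking up to 143 mm. Origin: centre of its underside.
- bin: Bystander: open grey plastic bin 120 x 160 x 60 mm. Origin: centre of its underside.
- case: Bystander: round white plastic case 64 mm across, 52 mm high. Origin: centre of its underside.
- mirror: Bystander: steel dental mirror lying flat, about 165 mm long (its x), handle 8 mm thick. Origin: on its underside, near mid-length.
- tray: Bystander: shallow steel instrument tray 190 x 140 x 20 mm. Origin: centre of its underside.
- basket: Bystander: white plastic basket 140 x 160 mm on a grey drip tray 200 x 200 mm, 102 mm high over its wire handles. Origin: centre of its underside.
Things that resemble listed ones, but are neither listed nor needed, are in the scene too. What is shaped like the round_switch but blue or red is not meant.

How it is judged (in metres and radians):
On the way, in this order (a step that is already met when the one before it is completed fails the run):
1. the lid is pushed fully shut (value of joint lid below 0.05 rad), for 0.2 s.
2. with the lid shut, the fingertips dwell just above the round window for two seconds (1.8 s is enough), touching nothing (value of joint lid below 0.05 rad and horizontal distance between the grasp point and round_switch below 0.025 m and z of the grasp point in the frame of round_switch between 0.06 and 0.122 m and contact force between the fingers and anything else below 0.3 N), for 1.8 s.
At the end, for the whole second after the job is handed in: The lid is shut (within 0.05 rad) and still, the grasp point between the fingers is more than 14 cm from the start switch (origin), both switches stand upright within 10 mm and every bystander within 20 mm of where they began (value of joint lid below 0.05 rad and velocity of joint lid between -0.05 and 0.05 rad/s and distance between the grasp point and round_switch above 0.14 m and distance of each of round_switch, bar_switch from where it was at the start of the episode below 0.01 m and angle between each of round_switch, bar_switch's own z axis and vertical below 0.1 rad and distance of each of jar, beaker, bin, case, mirror, tray, basket from where it was at the start of the episode below 0.02 m); the robot touches nothing.
It fails at once if a no-touch switch is touched, moved or lifted (contact force between any of the fingers, the arm and round_switch above 0.3 N or contact force between any of the fingers, the arm and bar_switch above 0.3 N or distance of any of round_switch, bar_switch from where it was at the start of the episode above 0.01 m).
It fails at once if the fingertips come over the switch with the bar-shaped window, nearer than about 5 cm (horizontal distance between the grasp point and bar_switch below 0.035 m and z of the grasp point in the frame of bar_switch below 0.115 m).
It fails at once if the lid is opened further (value of joint lid above 1.05 rad).
It fails at once if the lid is pushed with more than 60 N (contact force between any of the fingers, the arm and cleaner above 60 N).
It fails at once if a bystander is moved more than 2 cm or lifted (distance of any of jar, beaker, bin, case, mirror, tray, basket from where it was at the start of the episode above 0.02 m).
It also fails if it takes over 45 s, if anything falls off the work surface, if the arm or the gripper's body presses on something with over 40 N, if the wrist force passes 120 N, or if a joint passes its speed limit or range.

## Working session

There is one attempt and no reset: what is moved stays moved. The work goes in short steps, Python scripts to look and compute and a shell command to move; the robot and the scene stay as the last step left them, time stands still between calls to the robot, and variables do not carry over. Pictures are saved under pics/ and viewed, at most 10 in all, crops included, and the job is handed in when it is done.

```bash
mkdir -p pics
cat > h.py <<'E'
import numpy as np, cv2
from cell import status, imaging, ticket, robot
def pw(pic,u,v,r=2):
    d=pic["depth"][int(v)-r:int(v)+r+1,int(u)-r:int(u)+r+1]; d=np.median(d[d>0])
    p=np.linalg.inv(pic["mtx"])@[u,v,1]*d
    return (np.linalg.inv(pic["extrinsics"])@[*p,1])[:3]
def cloud(pic):
    v,u=np.mgrid[:480,:640]; d=pic["depth"]
    p=np.stack([u,v,np.ones_like(u)],-1)@np.linalg.inv(pic["mtx"]).T*d[...,None]
    T=np.linalg.inv(pic["extrinsics"]); return p@T[:3,:3].T+T[:3,3]
E
python3 - <<'E'
from h import *
s=status.observe(); print(s["tool_pos"],s["ee_rot"],robot.grasp_offset,s["t"])
for n in("top","scene"):
    p=imaging.camera(n); cv2.imwrite(f"pics/{n}.png",p["color"][...,::-1]); np.savez(n,**p)
    for l in["cleaner","lid","lid_edge","round_switch","bar_switch","jar","beaker","basket","bin","case","tray","mirror"]:
        for f in imaging.find_in(p,l)[:3]:
            u,v=f["location"]
            print(n,l,round(f["score"],2),np.round([u,v]),np.round(pw(p,u,v),3))
E
```

```text
[ 0.15922122 -0.60387129  0.23056079] [[ 9.66950331e-01  2.54964578e-01 -3.49142382e-04]
 [ 2.54964817e-01 -9.66949371e-01  1.36204396e-03]
 [ 9.66995763e-06 -1.40604788e-03 -9.99999011e-01]] 0.0187 0.0
top cleaner 0.98 [241. 223.] [0.544 0.212 0.214]
top cleaner 0.58 [351. 223.] [ 0.549 -0.068  0.046]
top lid 0.68 [235. 212.] [0.573 0.232 0.192]
top lid_edge 0.61 [234. 213.] [0.571 0.234 0.194]
top round_switch 0.79 [350. 224.] [ 0.546 -0.064  0.047]
top round_switch 0.71 [466. 166.] [ 0.702 -0.398  0.047]
top round_switch 0.56 [430. 309.] [ 0.302 -0.28   0.046]
top bar_switch 0.64 [437. 254.] [ 0.455 -0.307  0.043]
top jar 0.64 [396. 228.] [ 0.53  -0.192  0.058]
top jar 0.38 [131. 237.] [0.529 0.569 0.008]
top beaker 0.73 [339. 164.] [ 0.711 -0.037  0.071]
top beaker 0.5 [440. 252.] [ 0.459 -0.314  0.043]
top basket 0.8 [131. 236.] [0.533 0.568 0.01 ]
top bin 0.59 [401. 172.] [ 0.697 -0.22   0.004]
top case 0.87 [318. 286.] [0.375 0.03  0.051]
top tray 0.77 [511. 274.] [ 0.39  -0.529  0.004]
top tray 0.69 [397. 225.] [ 0.539 -0.194  0.058]
top mirror 0.71 [383. 292.] [ 0.349 -0.156
[... 239 characters left out ...]
323. 153.] [ 0.319 -0.257  0.043]
scene round_switch 0.7 [285. 234.] [ 0.553 -0.057  0.047]
scene bar_switch 0.77 [273. 160.] [ 0.46  -0.308  0.043]
scene bar_switch 0.65 [343. 313.] [0.581 0.273 0.198]
scene jar 0.31 [285. 232.] [ 0.551 -0.062  0.047]
scene basket 0.57 [425. 441.] [0.53  0.564 0.01 ]
scene bin 0.66 [218. 216.] [ 0.679 -0.23   0.003]
scene bin 0.48 [337. 298.] [0.574 0.236 0.196]
scene bin 0.39 [329. 189.] [ 0.355 -0.156  0.006]
scene case 0.62 [356. 236.] [0.39  0.045 0.049]
scene tray 0.78 [258. 111.] [ 0.396 -0.546  0.005]
scene tray 0.71 [336. 297.] [0.574 0.231 0.193]
scene tray 0.21 [283. 231.] [ 0.555 -0.067  0.049]
scene mirror 0.69 [324. 190.] [ 0.369 -0.162  0.004]
```

View pics/top.png

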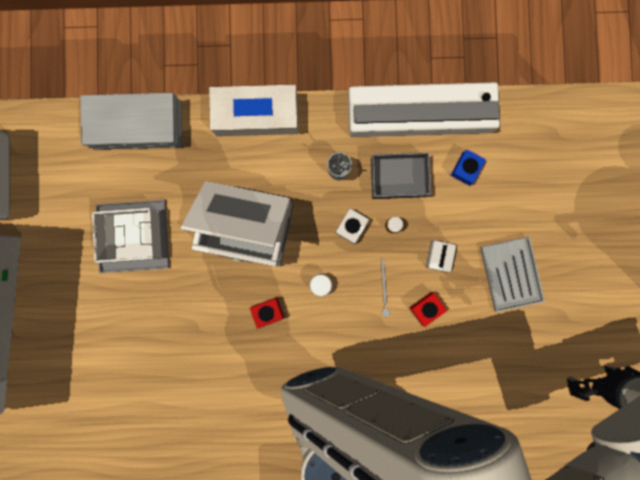

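Run:
```python
from h import *
p=dict(np.load("top.npz")); P=cloud(p)
# black windows / lid plane
c=p["color"].astype(int); z=P[...,2]
for (u,v) in[(350,224),(466,166),(430,309),(437,254)]:
    s=(slice(v-18,v+19),slice(u-18,u+19)); m=(c[s].max(-1)<70)&(z[s]>.035)
    print((u,v),m.sum(),c[v,u],P[s][m].mean(0).round(4) if m.any() else '', np.ptp(P[s][m],axis=0).round(3) if m.any() else '')
m=(z>.14)&(P[...,0]>.3)&(P[...,0]<.8)&(P[...,1]>.05)&(P[...,1]<.42)
Q=P[m]; C=Q.mean(0)
for _ in range(4):
    n=np.linalg.svd(Q-C,full_matrices=False)[2][2]; r=(Q-C)@n; Q=Q[abs(r)<.006]; C=Q.mean(0)
n*=np.sign(n[2]); print(len(Q),"C",C,"n",n,"angle",np.arccos(n[2]))
ax=-np.array([n[0],n[1]])/np.hypot(*n[:2]); print("open dir? yaw",np.degrees(np.arctan2(ax[1],ax[0])))
b=cv2.minAreaRect(Q[:,:2].astype(np.float32)); bp=cv2.boxPoints(b)
for q in bp: print(q, C[2]-((q-C[:2])@n[:2])/n[2])
```

```text
(350, 224) 151 [19 20 22] [ 0.5416 -0.0701  0.055 ] [0.109 0.095 1.336]
(466, 166) 166 [16 13 15] [ 0.698  -0.4018  0.07  ] [0.27  0.434 1.334]
(430, 309) 162 [19 19 20] [ 0.3002 -0.2793  0.0465] [0.037 0.038 0.013]
(437, 254) 51 [221 213 196] [ 0.4489 -0.3216  0.0463] [0.056 0.018 0.013]
4269 C [0.56540759 0.22823325 0.19853825] n [ 0.64810022 -0.15173205  0.74628647] angle 0.7283308500161453
open dir? yaw 166.8233376701621
[0.48128334 0.13070403] 0.25176531615510056
[0.60527784 0.10144858] 0.13813622756245353
[0.6581435  0.32551128] 0.137781446664694
[0.534149   0.35476673] 0.251410561138678
```

The top view shows the raised lid at (240,212), the white round-window switch at (351,225) beside the jar at (396,225), and the white bar switch at (441,256). The blue and red ones are look-alikes. The lid plane fit gives 0.73 rad, and the hinge comes out at about (0.633, 0.213, 0.124), close to the expected 0.12 height. Next I raise the tool with the gripper shut and cross over to above the lid edge.

```bash
python3 -m inch '{"gripper":[-1,-1,-1,-1,-1],"offset":[[0,0,-0.6],[0,0,-0.6],[0.36,-0.45,0],[0.36,-0.45,0],[0.36,-0.45,0]],"yaw":[0,0,0,0,0]}' 20
python3 -m inch '{"gripper":[-1,-1,-1,-1,-1],"offset":[[0.36,-0.45,0],[0.36,-0.45,0],[0.36,-0.45,0],[0.36,-0.45,0],[0.36,-0.45,0]],"yaw":[0,0,0,0,0]}'
python3 -m inch '{"gripper":[-1,-1,-1,-1,-1],"offset":[[0.36,-0.45,0],[0.36,-0.45,0],[0.36,-0.45,0],[0.36,-0.45,0],[0,0,0]],"yaw":[0,0,0,0,0]}'
```

```text
t: 1.92
tool_pos: [0.2298, -0.4447, 0.3514]
ee_rot: [[0.967, 0.254, 0.0], [0.254, -0.967, -0.0], [0.0, 0.0, -1.0]]
wrist_force: [0.0, -0.9, -0.1]
grip_width: 0.0002
finger_force: 0.0
t: 2.55
tool_pos: [0.3465, -0.1812, 0.3516]
ee_rot: [[0.967, 0.255, 0.001], [0.255, -0.967, -0.001], [0.001, 0.001, -1.0]]
wrist_force: [0.7, 0.3, -0.2]
grip_width: 0.0002
finger_force: 0.0
t: 3.18
tool_pos: [0.4403, 0.0312, 0.3512]
ee_rot: [[0.966, 0.26, 0.0], [0.26, -0.966, 0.001], [0.0, -0.001, -1.0]]
wrist_force: [-0.1, -0.4, -0.3]
grip_width: 0.0003
finger_force: 0.0
```

```bash
python3 -m inch '{"gripper":[-1,-1,-1,-1,-1],"offset":[[0.34,-0.44,0],[0.34,-0.44,0],[0.34,-0.44,0],[0.34,-0.44,0],[0,0,0.4]],"yaw":[0,0,0,0,0]}'
python3 - <<'E'
from h import *
s=status.observe(); p=imaging.camera("wrist"); cv2.imwrite("pics/w1.png",p["color"][...,::-1])
T=np.eye(4);T[:3,:3]=s["ee_rot"];T[:3,3]=s["tool_pos"]; p["extrinsics"]=np.linalg.inv(T@p["T_tool_cam"])
P=cloud(p); m=(P[...,2]>.15)&(P[...,2]<.27)&(p["depth"]>.08); Q=P[m]; C=Q.mean(0)
for _ in range(5):
    n=np.linalg.svd((Q-C)[::7],full_matrices=False)[2][2]; Q=Q[abs((Q-C)@n)<.004]; C=Q.mean(0)
n*=np.sign(n[2]); print(s["tool_pos"],len(Q),n,np.arccos(n[2]),"top z under tcp",C[2]-(s["tool_pos"][:2]-C[:2])@n[:2]/n[2], "zrange",np.percentile(Q[:,2],[1,99]),"xr",Q[:,0].min(),Q[:,0].max(),Q[:,1].min(),Q[:,1].max())
E
```

```text
t: 3.8
tool_pos: [0.5289, 0.2356, 0.3131]
ee_rot: [[0.966, 0.257, 0.006], [0.257, -0.966, 0.003], [0.006, -0.001, -1.0]]
wrist_force: [0.1, -0.7, -1.2]
grip_width: -0.0001
finger_force: 0.0
[0.52886159 0.23559053 0.31306757] 58958 [ 0.64824273 -0.15028362  0.74645576] 0.7280764868480952 top z under tcp 0.23277278319726874 zrange [0.15143791 0.2468661 ] xr 0.4871752084146316 0.6455287020204319 0.10712641047104074 0.35369130710325714
```

View pics/w1.png

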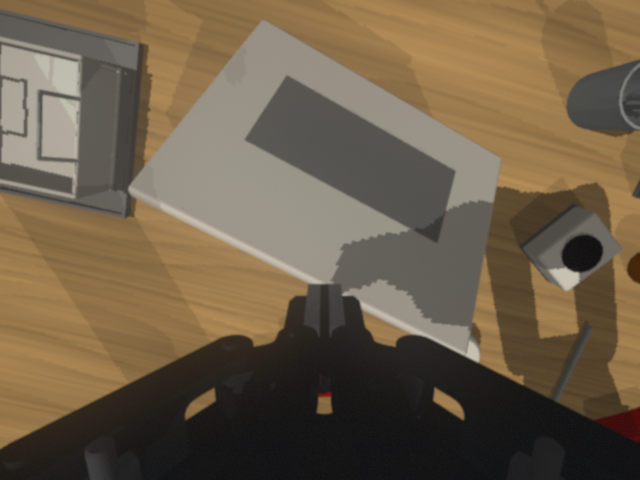

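The lid is seen from close by, with the fingertips 80 mm above the free-edge area and (323,285) over the plate. The round-window switch is at (582,253). Now I go down onto the lid and push along the arc.

```bash
python3 -m inch '{"gripper":[-1,-1,-1,-1,-1],"offset":[[0,0,0.4],[0,0,0.3],[-0.05,-0.03,0.1],[-0.07,-0.04,0.1],[-0.07,-0.04,0.1]],"yaw":[0,0,0,0,0]}'
python3 -m inch '{"gripper":[-1,-1,-1,-1,-1],"offset":[[-0.06,-0.03,0.1],[-0.05,-0.03,0.1],[-0.04,-0.02,0.1],[-0.03,-0.02,0.1],[-0.03,-0.01,0.1]],"yaw":[0,0,0,0,0]}'
```

```text
t: 4.47
tool_pos: [0.5049, 0.2386, 0.212]
ee_rot: [[0.967, 0.255, 0.002], [0.255, -0.967, 0.001], [0.002, -0.0, -1.0]]
wrist_force: [0.6, -0.1, 0.7]
grip_width: -0.0002
finger_force: 0.5
t: 5.1
tool_pos: [0.4816, 0.2441, 0.1606]
ee_rot: [[0.967, 0.255, -0.0], [0.255, -0.967, 0.0], [0.0, -0.0, -1.0]]
wrist_force: [0.9, 0.8, 0.6]
grip_width: 0.0003
finger_force: 0.4
```

```bash
python3 -m inch '{"gripper":[-1,-1,-1],"offset":[[-0.01,0,0.1],[0,0,0.08],[0,0,0.05]],"yaw":[0,0,0]}'
python3 -m inch '{"gripper":[-1,-1],"offset":[[0,0,0.04],[0,0,0]],"yaw":[0,0]}'
```

```text
t: 5.48
tool_pos: [0.4806, 0.2435, 0.1376]
ee_rot: [[0.967, 0.255, -0.001], [0.255, -0.967, -0.0], [-0.001, 0.0, -1.0]]
wrist_force: [-1.0, 0.2, 0.4]
grip_width: 0.0002
finger_force: 0.3
t: 5.72
tool_pos: [0.4808, 0.2436, 0.1341]
ee_rot: [[0.967, 0.255, -0.0], [0.255, -0.967, -0.0], [-0.0, 0.0, -1.0]]
wrist_force: [-0.2, 0.2, -0.6]
grip_width: 0.0002
finger_force: 0.0
```

```bash
cat > lid.py <<'E'
from h import *
p=imaging.camera("top"); P=cloud(p)
m=(P[...,2]>.1)&(P[...,2]<.26)&(P[...,0]>.43)&(P[...,0]<.63)&(P[...,1]>.12)&(P[...,1]<.34); Q=P[m]; C=np.median(Q,0)
for _ in range(5):
    n=np.linalg.svd(Q-C,full_matrices=False)[2][2]; Q=Q[abs((Q-C)@n)<.006]; C=Q.mean(0)
n*=np.sign(n[2]); print(len(Q),n,np.arccos(n[2]),C)
E
python3 lid.py
```

```text
2384 [ 0.05332626 -0.02119531  0.99835218] 0.057415604705481925 [0.57033807 0.21265768 0.13114163]
```

```bash
python3 -m inch '{"gripper":[-1,-1],"offset":[[0,0,0.03],[0,0,0]],"yaw":[0,0]}'
python3 -m inch '{"gripper":[-1,-1],"offset":[[0,0,0.02],[0,0,0]],"yaw":[0,0]}'; python3 lid.py
```

```text
t: 6.02
tool_pos: [0.4808, 0.2436, 0.1312]
ee_rot: [[0.967, 0.255, 0.0], [0.255, -0.967, -0.0], [0.0, 0.0, -1.0]]
wrist_force: [-0.1, 0.6, -0.6]
grip_width: 0.0002
finger_force: 0.0
t: 6.28
tool_pos: [0.481, 0.2437, 0.1304]
ee_rot: [[0.967, 0.255, 0.0], [0.255, -0.967, 0.0], [0.0, -0.0, -1.0]]
wrist_force: [-3.4, -2.0, 13.2]
grip_width: -0.0002
finger_force: 6.6
2435 [ 0.03504064 -0.01695725  0.99924202] 0.03893791593014688 [0.56868743 0.21229171 0.12984051]
```

```bash
python3 -m inch '{"gripper":[-1,-1,-1,-1,-1],"offset":[[0,0,0.01],[0,0,0],[0,0,-0.2],[0,0,-0.5],[0,0,-0.5]],"yaw":[0,0,0,0,0]}'
python3 -m inch '{"gripper":[-1,-1,-1,-1,-1],"offset":[[-0.15,0.59,0],[-0.15,0.59,0],[-0.15,0.59,0],[-0.15,0.59,0],[-0.15,0.59,0]],"yaw":[0,0,0,0,0]}'
python3 -m inch '{"gripper":[-1],"offset":[[0,0,0]],"yaw":[0]}'
python3 lid.py
cat > sw.py <<'E'
from h import *
import sys
s=status.observe(); p=imaging.camera("wrist"); cv2.imwrite(sys.argv[1],p["color"][...,::-1])
T=np.eye(4);T[:3,:3]=s["ee_rot"];T[:3,3]=s["tool_pos"]; p["extrinsics"]=np.linalg.inv(T@p["T_tool_cam"])
P=cloud(p); m=((p["color"].max(-1)<60)&(P[...,2]>.035)&(P[...,2]<.06)&(p["depth"]>.05)).astype(np.uint8)
n,_,st,ce=cv2.connectedComponentsWithStats(m)
for i in range(1,n):
    if st[i,4]>150:
        q=P[_==i]; c=(q.max(0)+q.min(0))/2; d=s["ee_rot"].T@(c-s["tool_pos"])
        print(st[i],c.round(4),q.mean(0).round(4),np.ptp(q,axis=0).round(3),"tool delta mm",(d*1000).round(1))
E
python3 sw.py pics/w2.png
```

```text
t: 6.95
tool_pos: [0.4805, 0.2435, 0.2494]
ee_rot: [[0.967, 0.255, -0.001], [0.255, -0.967, -0.0], [-0.001, 0.0, -1.0]]
wrist_force: [0.4, 0.4, 0.6]
grip_width: 0.0001
finger_force: 0.0
t: 7.58
tool_pos: [0.4833, -0.0626, 0.2485]
ee_rot: [[0.967, 0.255, 0.001], [0.255, -0.967, -0.0], [0.001, 0.0, -1.0]]
wrist_force: [1.3, -0.0, -0.6]
grip_width: 0.0002
finger_force: 0.0
t: 7.7
tool_pos: [0.4833, -0.0644, 0.2484]
ee_rot: [[0.968, 0.25, 0.0], [0.25, -0.968, -0.001], [0.0, 0.001, -1.0]]
wrist_force: [0.1, 1.0, 0.0]
grip_width: 0.0
finger_force: 0.0
5142 [-5.00277099e-04  1.48664582e-04  9.99999864e-01] 0.0005218988008012252 [0.54277912 0.22812059 0.12965427]
[475  82 138  39 631] [ 0.6233 -0.2225  0.0449] [ 0.6233 -0.2249  0.0445] [0.002 0.126 0.02 ] tool delta mm [ 95.3 190.1 203.3]
[539 274  48  55 760] [ 0.4513 -0.3196  0.0458] [ 0.4523 -0.3194  0.0465] [0.063 0.026 0.006] tool delta mm [-95.5 240.8 202.4]
[  30  297   45   39 1309] [0.3044 0.18   0.0467] [0.3045 0.1796 0.0466] [0.044 0.044 0.005] tool delta mm [-112.3 -279.6  201.6]
```

View pics/w2.png

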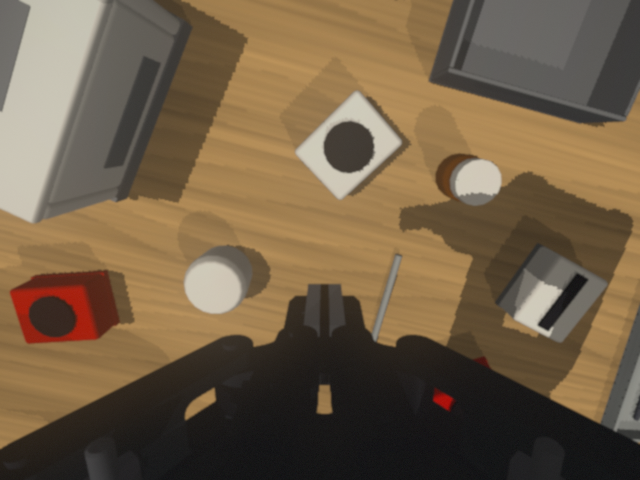

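The lid is shut (0.0005 rad). The round window is at pixel (348,147), lit a little above my threshold. The bar window is at (563,300), well away to the right.

```bash
sed -i 's/max(-1)<60/max(-1)<110/' sw.py; python3 sw.py pics/w3.png
```

```text
[ 441    0  199  123 3744] [ 0.6579 -0.2094  0.0475] [ 0.639  -0.2153  0.05  ] [0.071 0.16  0.025] tool delta mm [131.4 187.7 200.7]
[  94    6   83  197 2703] [0.5249 0.1221 0.0475] [0.5304 0.1195 0.048 ] [0.172 0.04  0.025] tool delta mm [  86.5 -166.7  200.8]
[ 326  122   49   51 1974] [ 0.5431 -0.069   0.0467] [ 0.5437 -0.0687  0.0466] [0.044 0.045 0.005] tool delta mm [ 55.9  22.8 201.6]
[208 253  42  38 189] [0.395  0.0165 0.0399] [0.4036 0.0111 0.0393] [0.033 0.047 0.01 ] tool delta mm [-65.8 -97.4 208.4]
[ 538  254   70   77 1487] [ 0.4572 -0.324   0.0418] [ 0.4633 -0.3174  0.0443] [0.078 0.068 0.014] tool delta mm [-91.7 247.8 206.3]
[ 16 282  88  55 448] [0.3165 0.1779 0.0385] [0.3251 0.1624 0.0383] [0.058 0.089 0.007] tool delta mm [-100.9 -273.3  209.8]
[  30  296   48   41 1523] [0.3024 0.1819 0.0447] [0.3044 0.1796 0.0464] [0.049 0.049 0.008] tool delta mm [-113.6 -280.8  203.7]
[450 398  14  21 161] [ 0.3022 -0.2616  0.0449] [ 0.302  -0.2602  0.0457] [0.02  0.018 0.007] tool delta mm [-225.9  148.3  203.3]
```

```bash
python3 -m inch '{"gripper":[-1,-1,-1,-1,-1],"offset":[[0.28,0.115,0],[0.28,0.115,0],[0,0,0.6],[0,0,0.5],[0,0,0.35]],"yaw":[0,0,0,0,0]}'
python3 -m inch '{"gripper":[-1,-1],"offset":[[0,0,0.28],[0,0,0]],"yaw":[0,0]}'
```

```text
t: 8.48
tool_pos: [0.5426, -0.0665, 0.101]
ee_rot: [[0.966, 0.258, -0.002], [0.258, -0.966, 0.0], [-0.002, -0.001, -1.0]]
wrist_force: [0.0, -0.4, -0.2]
grip_width: -0.0002
finger_force: 0.0
t: 8.72
tool_pos: [0.542, -0.0668, 0.0735]
ee_rot: [[0.966, 0.257, -0.004], [0.257, -0.966, 0.001], [-0.004, -0.002, -1.0]]
wrist_force: [-0.0, 0.9, 0.3]
grip_width: 0.0001
finger_force: 0.0
```

Within 3 mm of centre and 26 mm above the window; hold for about 2.5 s.

```bash
for i in 1; do :; done
python3 -m inch '{"gripper":[-1,-1,-1,-1,-1],"offset":[[0,0,0],[0,0,0],[0,0,0],[0,0,0],[0,0,0]],"yaw":[0,0,0,0,0]}'
python3 -m inch '{"gripper":[-1,-1,-1,-1,-1],"offset":[[0,0,0],[0,0,0],[0,0,0],[0,0,0],[0,0,0]],"yaw":[0,0,0,0,0]}'
python3 -m inch '{"gripper":[-1,-1,-1,-1,-1],"offset":[[0,0,0],[0,0,0],[0,0,0],[0,0,0],[0,0,0]],"yaw":[0,0,0,0,0]}'
python3 -m inch '{"gripper":[-1,-1,-1,-1,-1],"offset":[[0,0,0],[0,0,0],[0,0,0],[0,0,0],[0,0,0]],"yaw":[0,0,0,0,0]}'
python3 -m inch '{"gripper":[-1,-1,-1,-1,-1],"offset":[[0,0,-0.4],[0,0,-0.6],[0,0,-0.6],[0,0,-0.6],[0,0,0]],"yaw":[0,0,0,0,0]}'
python3 -m inch '{"gripper":[-1,-1,-1],"offset":[[0,0,0],[0,0,0],[0,0,0]],"yaw":[0,0,0]}'
python3 lid.py
```

```text
t: 9.35
tool_pos: [0.5436, -0.0688, 0.0755]
ee_rot: [[0.967, 0.255, 0.0], [0.255, -0.967, -0.0], [0.0, 0.0, -1.0]]
wrist_force: [0.4, 0.9, 0.3]
grip_width: 0.0004
finger_force: 0.0
t: 9.98
tool_pos: [0.5435, -0.0687, 0.0753]
ee_rot: [[0.967, 0.255, -0.0], [0.255, -0.967, 0.0], [-0.0, -0.0, -1.0]]
wrist_force: [0.3, -0.4, -0.4]
grip_width: 0.0002
finger_force: 0.0
t: 10.6
tool_pos: [0.5435, -0.0687, 0.0753]
ee_rot: [[0.967, 0.255, 0.0], [0.255, -0.967, 0.0], [0.0, -0.0, -1.0]]
wrist_force: [0.5, -1.2, -0.1]
grip_width: -0.0002
finger_force: 0.0
t: 11.22
tool_pos: [0.5435, -0.0687, 0.0753]
ee_rot: [[0.967, 0.255, 0.0], [0.255, -0.967, -0.0], [0.0, 0.0, -1.0]]
wrist_force: [0.9, -0.6, 0.3]
grip_width: 0.0001
finger_force: 0.0
t: 11.85
tool_pos: [0.5461, -0.069, 0.3006]
ee_rot: [[0.967, 0.255, 0.009], [0.255, -0.967, -0.001], [0.009, 0.004, -1.0]]
wrist_force: [0.7, 0.5, -0.3]
grip_width: -0.0001
finger_force: 0.0
t: 12.22
tool_pos: [0.5429, -0.0686, 0.2939]
ee_rot: [[0.967, 0.255, -0.002], [0.255, -0.967, 0.0], [-0.002, -0.001, -1.0]]
wrist_force: [-0.4, -0.4, -0.5]
grip_width: 0.0003
finger_force: 0.0
5131 [5.31872411e-04 2.54980108e-04 9.99999826e-01] 0.0005898331607227887 [0.54274678 0.22785352 0.1297519 ]
```

```bash
python3 -c "
from cell import ticket; print(ticket.close_job())"
```

```text
the job is handed in; nothing more can be done
None
```

I pushed the lid fully shut (it measures 0.0006 rad), held the closed fingertips about 28 mm above the round window for 2.5 s with no contact, then drew the hand back about 25 cm and handed the job in; the system gave no verdict.

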